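# Open the sample chamber by its release tab

## Robot

A 6-joint arm with a two-finger parallel gripper is mounted at the origin on the work surface. World frame = base frame: x ahead of the robot, y to its left, z up, the work surface at z = 0. Lengths are in m, angles in rad, forces in N, time in s.
With the tool pointing down it reaches from about 0.3 to 0.75 m from the base axis. Payload 8.5 kg.
Tool frame: the origin (TCP) lies midway between the tips of the shut fingers; the grasp point (between the pads) lies 19 mm behind it; z points along the fingers, y is the line along which they close (so a half turn about z gives the same grasp; the last joint's range is limited). The gripper opens to 88 mm and grips with 3 to 60 N. Pads are 18 mm wide; open, the fingers measure 123 mm over their backs; the gripper's body (75 mm by 187 mm) begins 45 mm behind the grasp point.
Start: joints at [-0.215, 0.381, 1.297, -0, 1.464, -0.215], TCP at [0.55, 0, 0.239] pointing down, gripper open.
Joint ranges: [-3.11, 3.11], [-0.89, 2.33], [0.22, 2.48], [-1.42, 4.56], [0.17, 2.85], [-2.88, 2.88]. Speed limits (rad/s): [2.39, 2.39, 3.14, 3.14, 3.14, 3.14].

## Interface

Orientations are given as a unit quaternion [w, x, y, z].
In Python, from bench import status, eyes, order gives the robot as it stands. The module is installed in compiled form; this text tells all that it offers.
- The arm moves only by the tool send_rows, never from a script. Its argument "targets" is a list of rows, each an object of numbers: "x", "y", "z": the shift along the world's x, y, z in mm; "yaw": the turn about the world's z in degrees; "jaw": the finger opening in mm, from 0 to 88.1. A call has 1 to 12 rows; each row shifts and turns the commanded pose from where the row before left it; what a row does not reach is not made up. A row lasts 1/10 s, in which the tool goes at most 50 mm and 8.59 degrees, less where a joint would pass 70% of its speed; a pose out of reach is approached as far as the arm can. A call with a gripper value outside its range is refused whole. The fingers move at their own pace and stop on an object; "force" is the grip in N (left out, the last holds). Time passes only in rows, so rows that do not move let the fingers close. It gives the time, the measured TCP pose, the force, the opening and the grip force at its end, in the units of the state.
- status.state(): the state, without advancing time (a new reading comes with each control period).
- eyes.get_image(name): name is "scene" or "side" or "wrist"; returns a dict with "frame" (480x640x3 uint8, red, green, blue), "z_map" (480x640 float32, m along the optical axis (not along the pixel's ray), 0 where there is no reading), "fx", "fy", "cx", "cy" (pixels), "cam_to_world" (4x4, takes a point from camera to world coordinates). Camera axes: x right, y up, looking along -z (the intrinsics and any distortion apply to the point x, -y, -z); pixel columns grow to the right and rows downward; lengths in m; the calibration is good to about 2 mm. A picture is of the moment at which its call begins.
- order.finish_job(): hands the job in; it is judged then, once.
The state is a dict: "time": time; "joint_pos": joint angles; "qd": joint speeds; "tau": joint torques, N m; "position": TCP position; "tcp_rot": TCP orientation; "ft_force": force on the tool from outside, world axes, zero at the start; "ft_torque": the same for the moment, N m; "opening": finger opening in m; "grasp_force": force on a finger pad.
Only numpy, scipy, OpenCV 4.12 (cv2) and the standard library are available. Lean on these libraries where they do the work, as an engineer would, in place of code of your own. Each camera call takes 0.05 s, during which the arm holds its last target. There are 200 camera calls.

## Task

Without grasping anything, press down the blue release tab on the front of the blue-banded sample chamber so that its sprung lid pops up, then with the fingers gently push that lid over backwards until it is fully open and stays there, and let go. Lift nothing, keep the orange chamber shut, and leave the dishes and everything else on the bench where they are.

Things in the scene. Friction and masses are not known exactly. Their poses are not given: they have to be found in the camera images.
- blue_chamber: Small white heated sample chamber fixed to the bench, 120 (x) x 140 (y) x 64 mm high with its lid shut, with its tab and the front band of its lid in blue. Origin: centre of its underside, on the bench. Own +x points from the front (tab side) to the back (hinge side), z up; it may be turned up to 0.3 rad, its front roughly towards the robot.
- blue_tab (a joint): The blue release tab, a rocker: 0 at rest, grows to 0.32 rad when its paddle is pressed fully down (about 9 mm at the press point, about 5 N). The latch lets the lid go at about 0.16 rad. It springs back when let go.
- blue_tab_top (a point): Press point: middle of the ribbed upper face of the blue tab's flat paddle (44 x 44 mm, 6 mm thick), which sticks out level in front of the chamber, 98 mm from the chamber's centre and 51 mm above the bench. The latch's upright, which rises to 69 mm, begins 25 mm behind this point.
- blue_lid (a joint): Lid of the blue chamber: 0 shut and latched, grows as it opens up and backwards; 2.1 rad is its stop, leaning back past upright. When unlatched a spring plunger lifts it to about 1.0 rad and no further. The hinge is damped: below upright (1.57) the lid sinks back onto the plunger if let go, past upright it sinks slowly to the stop and stays. Pushing it needs only 1 to 3 N at the front edge, pushed from below and in front.
- blue_lid_edge (a point): Middle of the front edge (free edge, blue band) of that lid, half-way through its 6 mm thickness; the lid is a flat plate 124 mm from hinge to this edge and 140 mm wide, with a clear window. Moves with the lid.
- blue_lid_hinge (a point): Middle of that lid's hinge axis (along the chamber's y), at the chamber's back, 60 mm behind its centre and 61 mm above the bench.
- blue_dish: Loose shallow white culture dish with a green lid standing inside the blue chamber under the lid, 55 mm across, 13 mm high; origin at the centre of its underside, z up. Not to be disturbed.
- orange_chamber: Small white heated sample chamber fixed to the bench, 120 (x) x 140 (y) x 64 mm high with its lid shut, with its tab and the front band of its lid in orange. Origin: centre of its underside, on the bench. Own +x points from the front (tab side) to the back (hinge side), z up; it may be turned up to 0.3 rad, its front roughly towards the robot.
- orange_tab (a joint): The orange release tab, a rocker: 0 at rest, grows to 0.32 rad when its paddle is pressed fully down (about 9 mm at the press point, about 5 N). The latch lets the lid go at about 0.16 rad. It springs back when let go.
- orange_tab_top (a point): Press point: middle of the ribbed upper face of the orange tab's flat paddle (44 x 44 mm, 6 mm thick), which sticks out level in front of the chamber, 98 mm from the chamber's centre and 51 mm above the bench. The latch's upright, which rises to 69 mm, begins 25 mm behind this point.
- orange_lid (a joint): Lid of the orange chamber: 0 shut and latched, grows as it opens up and backwards; 2.1 rad is its stop, leaning back past upright. When unlatched a spring plunger lifts it to about 1.0 rad and no further. The hinge is damped: below upright (1.57) the lid sinks back onto the plunger if let go, past upright it sinks slowly to the stop and stays. Pushing it needs only 1 to 3 N at the front edge, pushed from below and in front.
- orange_lid_edge (a point): Middle of the front edge (free edge, orange band) of that lid, half-way through its 6 mm thickness; the lid is a flat plate 124 mm from hinge to this edge and 140 mm wide, with a clear window. Moves with the lid.
- orange_lid_hinge (a point): Middle of that lid's hinge axis (along the chamber's y), at the chamber's back, 60 mm behind its centre and 61 mm above the bench.
- orange_dish: Loose shallow white culture dish with a green lid standing inside the orange chamber under the lid, 55 mm across, 13 mm high; origin at the centre of its underside, z up. Not to be disturbed.
- amber_bottle: Loose brown dropper bottle, 28 mm across, 62 mm high, between the chambers; origin at the centre of its underside, z up. Bystander.
- sample_jar: Loose small glass jar with white lid, 34 mm across, 50 mm high, between the chambers; origin at the centre of its underside. Bystander.
- tip_box: Loose blue pipette-tip box with clear lid, 85 x 120 x 52 mm; origin at the centre of its underside. Bystander.
- pen: Loose blue pen, 140 mm long, lying on the grey notebook at the right; origin under its middle. Bystander.

How it is judged:
On the way, in this order (a step that is already met when the one before it is completed fails the run):
1. the fingertips press the blue tab while its lid is still shut (value of joint blue_tab above 0.08 rad and contact force between the fingers and blue_tab above 0.5 N and value of joint blue_lid below 0.15 rad).
2. the blue chamber's lid has popped up (value of joint blue_lid above 0.8 rad), for 0.2 s.
3. the lid is pushed fully open (value of joint blue_lid above 1.95 rad), for 0.2 s.
At the end, for the whole second after the job is handed in: The blue chamber's lid is at rest fully open (joint above 1.95 rad of 2.1), the blue tab has sprung back (below 0.05 rad), the orange lid and tab are shut (below 0.05 rad), both dishes are within 10 mm and every other loose thing within 20 mm of where it started (value of joint blue_lid above 1.95 rad and not (velocity of joint blue_lid above 0.1 rad/s) and value of joint each of blue_tab, orange_lid, orange_tab below 0.05 rad and distance of each of amber_bottle, sample_jar, tip_box, pen from where it was at the start of the episode below 0.02 m and distance of each of blue_dish, orange_dish from where it was at the start of the episode below 0.01 m); the robot touches nothing.
It fails at once if the orange chamber's tab is pressed or its lid opened (value of joint any of orange_tab, orange_lid above 0.1 rad).
It fails at once if the lid is pushed or gripped hard (over 40 N) (contact force between the fingers and blue_lid above 40 N).
It fails at once if a dish is touched, shifted over 10 mm or lifted (distance of any of blue_dish, orange_dish from where it was at the start of the episode above 0.01 m or contact force between the fingers and blue_dish above 0.2 N or contact force between the fingers and orange_dish above 0.2 N).
It fails at once if a bystander is shifted over 20 mm, lifted or knocked over (distance of any of amber_bottle, sample_jar, tip_box, pen from where it was at the start of the episode above 0.02 m or angle between any of amber_bottle, sample_jar, tip_box's own z axis and vertical above 0.3 rad).
It also fails if it takes over 42 s, if anything falls off the work surface, if the arm or the gripper's body presses on something with over 40 N, if the wrist force passes 120 N, or if a joint passes its speed limit or range.

## Working session

There is one attempt and no reset: what is moved stays moved. The work goes in short steps, Python scripts to look and compute and a tool call to move; the robot and the scene stay as the last step left them, time stands still between calls to the robot, and variables do not carry over. Pictures are saved under pics/ and viewed, at most 10 in all, crops included, and the job is handed in when it is done.

Besides the shell and the picture viewer there is one more tool, called after "Request:" by a JSON object that holds its "method" and its "body", one argument or row to a line. send_rows: Moves the arm, as the interface text tells. Its arguments: {"type":"object","properties":{"targets":{"type":"array","items":{"type":"object","properties":{"x":{"type":"number"},"y":{"type":"number"},"z":{"type":"number"},"yaw":{"type":"number"},"jaw":{"type":"number"}}}},"force":{"type":"number"}},"required":["targets"]}

```bash
mkdir -p pics
cat > h.py <<'E'
import numpy as np, cv2
from bench import status, eyes, order
def grab(n,save=None):
    d=eyes.get_image(n)
    if save: cv2.imwrite('pics/'+save,d['frame'][:,:,::-1])
    return d
def world(d):
    z=d['z_map']; v,u=np.mgrid[0:480,0:640]
    p=np.stack([(u-d['cx'])/d['fx']*z,-(v-d['cy'])/d['fy']*z,-z],-1)
    M=np.array(d['cam_to_world']); return p@M[:3,:3].T+M[:3,3]
E
python3 - <<'E'
from h import *
d=grab('scene'); e=grab('side')
cv2.imwrite('pics/a.png',cv2.resize(np.vstack([d['frame'],e['frame']])[:,:,::-1],(400,600)))
cv2.imwrite('pics/scene.png',d['frame'][:,:,::-1])
for x in(d,e): print({k:np.round(v,3).tolist() for k,v in x.items() if k not in('frame','z_map')})
W=world(d);hsv=cv2.cvtColor(d['frame'],cv2.COLOR_RGB2HSV)
for nm,lo,hi in(('blue',(95,110,50),(125,255,255)),('orange',(5,130,80),(20,255,255))):
    m=cv2.inRange(hsv,lo,hi); n,l,s,c=cv2.connectedComponentsWithStats(m)
    for i in range(1,n):
        if s[i,4]>60:
            P=W[(l==i)&(d['z_map']>0)]; print(nm,s[i],c[i].round(),np.median(P,0).round(3),P.min(0).round(3),P.max(0).round(3))
print(status.state())
E
```

```text
{'fx': 594.375, 'fy': 594.375, 'cx': 321.271, 'cy': 241.716, 'cam_to_world': [[-0.659, -0.635, 0.403, 1.031], [0.752, -0.551, 0.361, 0.424], [-0.007, 0.541, 0.841, 1.129], [0.0, 0.0, 0.0, 1.0]]}
{'fx': 475.749, 'fy': 475.749, 'cx': 315.334, 'cy': 234.826, 'cam_to_world': [[0.961, 0.167, -0.222, 0.265], [-0.277, 0.638, -0.719, -0.791], [0.022, 0.752, 0.659, 0.821], [0.0, 0.0, 0.0, 1.0]]}
blue [215 126  44  30 178] [237. 140.] [ 0.412 -0.409  0.022] [ 0.341 -0.422  0.014] [ 0.481 -0.396  0.03 ]
blue [399 263  57  46 779] [431. 282.] [0.455 0.201 0.065] [0.396 0.128 0.048] [0.472 0.264 0.075]
blue [470 338  64  60 476] [497. 381.] [0.519 0.414 0.02 ] [ 0.467  0.34  -0.001] [0.542 0.478 0.035]
orange [255 168  49  22 458] [281. 178.] [ 0.458 -0.214  0.065] [ 0.403 -0.272  0.046] [ 0.622 -0.022  0.348]
{'time': 0.1, 'joint_pos': array([-2.15339159e-01,  3.81148905e-01,  1.29816131e+00,  8.54401571e-06,
        1.46356203e+00, -2.15322274e-01]), 'qd': array([ 7.59174521e-04, -1.21283558e-03, -2.13220064e-03,  6.73562949e-05,
        2.75881077e-03,  8.65986321e-04]), 'tau': array([ 3.42670668e-03, -4.38650107e+01, -2.24912524e+01,  7.15119881e-02,
        3.42038926e-02, -1.57015911e-04]), 'position': array([5.49759806e-01, 3.08393269e-05, 2.38196587e-01]), 'tcp_rot': array([-5.40915707e-04,  7.07112932e-01,  7.07100341e-01, -3.41716469e-04]), 'ft_force': array([ 0.57469132, -0.14053746,  0.26241188]), 'ft_torque': array([0.01446668, 0.09200973, 0.02504576]), 'grasp_force': 0.0, 'opening': 0.0876309958541915}
```

View pics/scene.png

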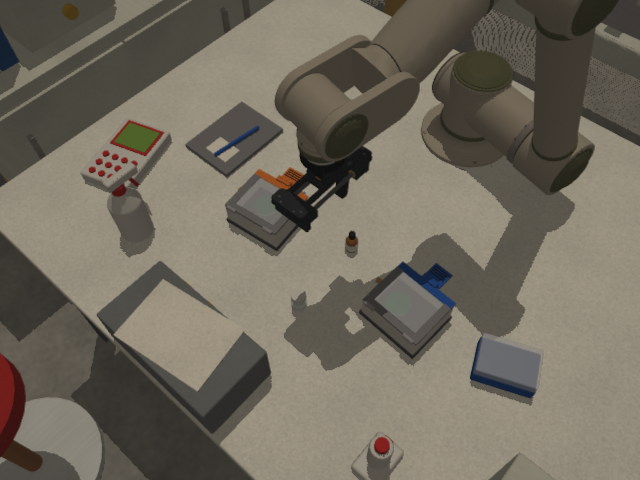

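The scene shows the blue chamber at about (405,305) with its tab at (437,275). The orange chamber is at (270,210), with the bottle and jar between the two. Next I'll measure the tab and the lid band.

```bash
python3 - <<'E'
from h import *
for cam in('scene','side'):
    d=grab(cam);W=world(d);hsv=cv2.cvtColor(d['frame'],cv2.COLOR_RGB2HSV)
    m=(cv2.inRange(hsv,(95,110,40),(125,255,255))>0)&(d['z_map']>0)&(abs(W[...,0]-.44)<.08)&(abs(W[...,1]-.2)<.1)
    ys,xs=np.where(m); print(cam,xs.min(),xs.max(),ys.min(),ys.max())
    t=m&(W[...,2]<.056)&(W[...,2]>.04); b=m&(W[...,2]>.059)&(W[...,2]<.068)
    for n,k in(('tab',t),('band',b)):
        P=W[k]; 
        if len(P)<10: continue
        r=cv2.minAreaRect((P[:,:2]*1000).astype(np.float32)); print(n,len(P),P.mean(0).round(4),r)
    # lid/top plane all points near z=.06-.068 around chamber
    k=(abs(W[...,2]-.064)<.006)&(abs(W[...,0]-.53)<.12)&(abs(W[...,1]-.2)<.11)
    P=W[k]; print('top',len(P),P.mean(0).round(4),cv2.minAreaRect((P[:,:2]*1000).astype(np.float32)))
    x0,y0=xs.min()-60,ys.min()-50
    cv2.imwrite(f'pics/{cam}_c.png',cv2.resize(d['frame'][y0:y0+160,x0:x0+200,::-1],(600,480)))
E
cd pics; python3 -c "
import cv2,numpy as np
cv2.imwrite('cc.png',cv2.resize(np.hstack([cv2.imread('scene_c.png'),cv2.imread('side_c.png')]),(800,320)))"
```

```text
scene 399 455 263 308
tab 235 [0.4165 0.2002 0.0521] ((419.0529479980469, 198.5021209716797), (42.586517333984375, 43.80830764770508), 85.80364227294922)
band 439 [0.4588 0.1996 0.0652] ((454.86993408203125, 196.73257446289062), (135.7595977783203, 27.922916412353516), 85.38745880126953)
top 4062 [0.5138 0.1935 0.0645] ((510.11492919921875, 191.39974975585938), (141.9957275390625, 139.33563232421875), 85.89605712890625)
side 252 282 184 217
tab 143 [0.4206 0.1927 0.0523] ((423.16766357421875, 196.38095092773438), (44.22413635253906, 55.535240173339844), 86.74400329589844)
band 176 [0.4564 0.1894 0.0657] ((452.6094055175781, 197.34365844726562), (144.98928833007812, 25.65869903564453), 86.20429992675781)
top 1597 [0.5086 0.1849 0.0652] ((508.84619140625, 192.6719970703125), (146.8347930908203, 138.50927734375), 86.18771362304688)
```

View pics/cc.png

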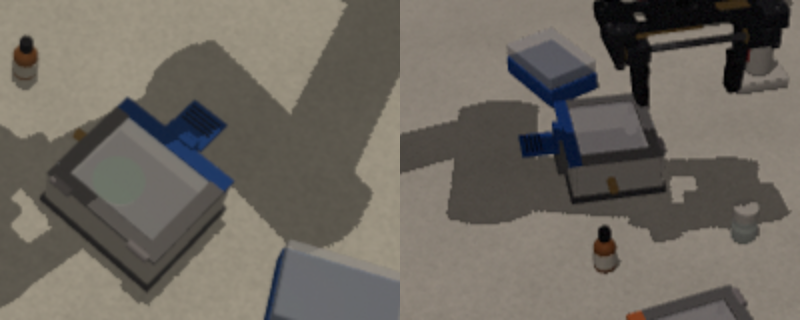

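The crops show the blue tab centred on the chamber front, with its lid shut. I take the press point as about (420,198) mm and the chamber yaw as about -4.3°. I'll move above it with the fingers shut and closing along the chamber's y.

Request:
{"method": "send_rows", "body": {
  "targets": [
    {"x": -13.2,"y": 19.8,"yaw": 8.57,"jaw": 0},
    {"x": -13.2,"y": 19.8,"yaw": 8.57,"jaw": 0},
    {"x": -13.2,"y": 19.8,"yaw": 8.57,"jaw": 0},
    {"x": -13.2,"y": 19.8,"yaw": 8.57,"jaw": 0},
    {"x": -13.2,"y": 19.8,"yaw": 8.57,"jaw": 0},
    {"x": -13.2,"y": 19.8,"yaw": 8.57,"jaw": 0},
    {"x": -13.2,"y": 19.8,"yaw": 8.57,"jaw": 0},
    {"x": -13.2,"y": 19.8,"yaw": 8.57,"jaw": 0},
    {"x": -13.2,"y": 19.8,"yaw": 8.57,"jaw": 0},
    {"x": -13.2,"y": 19.8,"yaw": 8.57,"jaw": 0},
    {"jaw": 0},
    {"jaw": 0}
  ]
}}

```text
schema error: expected keys x, y, z, yaw, jaw
```

Request:
{"method": "send_rows", "body": {
  "targets": [
    {"z": -30,"jaw": 0},
    {"z": -30,"jaw": 0},
    {"z": -30,"jaw": 0},
    {"z": -20,"jaw": 0},
    {"z": -20,"jaw": 0},
    {"z": -18,"jaw": 0},
    {"jaw": 0},
    {"jaw": 0},
    {"jaw": 0}
  ]
}}

```text
schema error: expected keys x, y, z, yaw, jaw
```

Run:
```python
from h import *
from scipy.spatial.transform import Rotation as R
s=status.state(); print(s['time'],s['position'].round(4),s['opening'],R.from_quat(s['tcp_rot'][[1,2,3,0]]).as_matrix().round(3)[:,1])
d=grab('side'); w=grab('wrist')
print(np.array(w['cam_to_world']).round(3)[:3,3])
cv2.imwrite('pics/b.png',np.hstack([cv2.resize(d['frame'][130:290,180:380],(400,320)),cv2.resize(w['frame'],(400,320))])[:,:,::-1])
```

```text
0.2 [0.5498 0.     0.2384] 0.08806734325893019 [ 1.     0.    -0.001]
[0.551 0.079 0.384]
```

View pics/b.png

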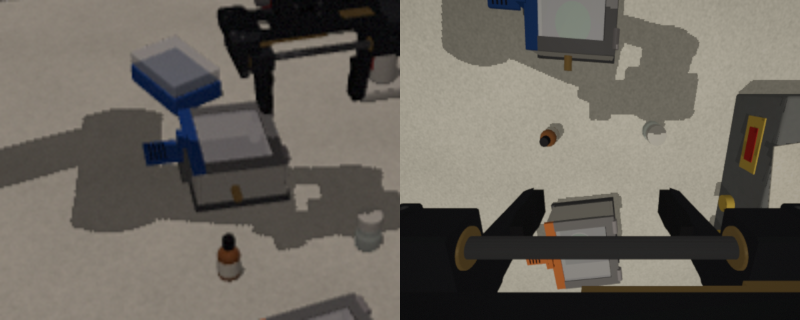

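Nothing moved, because every row needs all five keys. The picture shows the unchanged scene. The wrist camera will end up on the robot side after +86° of yaw, away from the lid, which is what I want.

Request:
{"method": "send_rows", "body": {
  "targets": [
    {"x": -13.2,"y": 19.8,"z": 0,"yaw": 8.57,"jaw": 0},
    {"x": -13.2,"y": 19.8,"z": 0,"yaw": 8.57,"jaw": 0},
    {"x": -13.2,"y": 19.8,"z": 0,"yaw": 8.57,"jaw": 0},
    {"x": -13.2,"y": 19.8,"z": 0,"yaw": 8.57,"jaw": 0},
    {"x": -13.2,"y": 19.8,"z": 0,"yaw": 8.57,"jaw": 0},
    {"x": -13.2,"y": 19.8,"z": 0,"yaw": 8.57,"jaw": 0},
    {"x": -13.2,"y": 19.8,"z": 0,"yaw": 8.57,"jaw": 0},
    {"x": -13.2,"y": 19.8,"z": 0,"yaw": 8.57,"jaw": 0},
    {"x": -13.2,"y": 19.8,"z": 0,"yaw": 8.57,"jaw": 0},
    {"x": -13.2,"y": 19.8,"z": 0,"yaw": 8.57,"jaw": 0},
    {"x": 0,"y": 0,"z": 0,"yaw": 0,"jaw": 0},
    {"x": 0,"y": 0,"z": 0,"yaw": 0,"jaw": 0}
  ]
}}

```text
time: 1.5
position: [0.4181, 0.1979, 0.2388]
tcp_rot: [0.0, 0.039, 0.999, -0.0]
ft_force: [0.4, -0.6, -0.4]
opening: 0.0005
grasp_force: 0.0
```

Request:
{"method": "send_rows", "body": {
  "targets": [
    {"x": 0,"y": 0,"z": -30,"yaw": 0,"jaw": 0},
    {"x": 0,"y": 0,"z": -30,"yaw": 0,"jaw": 0},
    {"x": 0,"y": 0,"z": -30,"yaw": 0,"jaw": 0},
    {"x": 0,"y": 0,"z": -20,"yaw": 0,"jaw": 0},
    {"x": 0,"y": 0,"z": -20,"yaw": 0,"jaw": 0},
    {"x": 0,"y": 0,"z": -20,"yaw": 0,"jaw": 0},
    {"x": 0,"y": 0,"z": -14,"yaw": 0,"jaw": 0},
    {"x": 0,"y": 0,"z": 0,"yaw": 0,"jaw": 0},
    {"x": 0,"y": 0,"z": 0,"yaw": 0,"jaw": 0}
  ]
}}

```text
time: 2.4
position: [0.4187, 0.1974, 0.075]
tcp_rot: [0.0, 0.039, 0.999, -0.0]
ft_force: [0.4, -0.5, 0.5]
opening: -0.0002
grasp_force: 0.0
```

Run:
```python
from h import *
from scipy.spatial.transform import Rotation as R
s=status.state(); print(s['time'],s['position'].round(4),s['opening'],R.from_quat(s['tcp_rot'][[1,2,3,0]]).as_matrix().round(3)[:,1])
d=grab('side'); w=grab('wrist')
print(np.array(w['cam_to_world']).round(3)[:3,3])
cv2.imwrite('pics/b2.png',np.hstack([cv2.resize(d['frame'][130:290,180:380],(400,320)),cv2.resize(w['frame'],(400,320))])[:,:,::-1])
```

```text
2.4 [0.4187 0.1974 0.075 ] -0.0002007840213203477 [ 0.077  0.997 -0.   ]
[0.342 0.204 0.221]
```

View pics/b2.png

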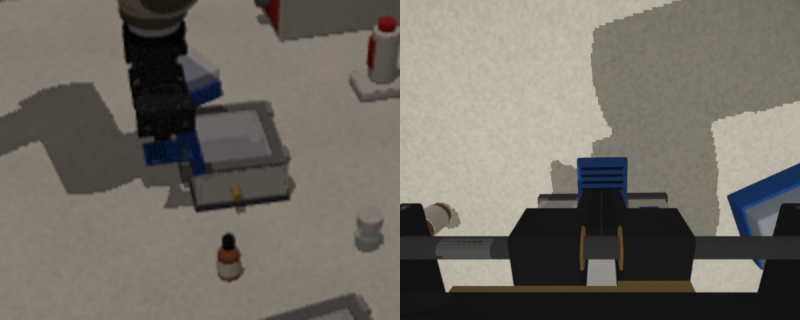

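The wrist view shows the fingers over the middle of the blue tab (tab at (602,180)), laterally centred. The side view shows them clear of the latch. Next: press.

Request:
{"method": "send_rows", "body": {
  "targets": [
    {"x": -4,"y": 0,"z": -10,"yaw": 0,"jaw": 0},
    {"x": 0,"y": 0,"z": -8,"yaw": 0,"jaw": 0},
    {"x": 0,"y": 0,"z": -5,"yaw": 0,"jaw": 0},
    {"x": 0,"y": 0,"z": -4,"yaw": 0,"jaw": 0},
    {"x": 0,"y": 0,"z": -4,"yaw": 0,"jaw": 0},
    {"x": 0,"y": 0,"z": -1,"yaw": 0,"jaw": 0},
    {"x": 0,"y": 0,"z": 0,"yaw": 0,"jaw": 0},
    {"x": 0,"y": 0,"z": 0,"yaw": 0,"jaw": 0},
    {"x": 0,"y": 0,"z": 0,"yaw": 0,"jaw": 0},
    {"x": 0,"y": 0,"z": 0,"yaw": 0,"jaw": 0},
    {"x": 0,"y": 0,"z": 0,"yaw": 0,"jaw": 0}
  ]
}}

```text
time: 3.6
position: [0.4129, 0.1981, 0.0436]
tcp_rot: [-0.001, 0.037, 0.999, -0.0]
ft_force: [-8.9, -0.1, 17.3]
opening: 0.0004
grasp_force: 9.6
```

Run:
```python
from h import *
d=grab('side'); w=grab('scene')
cv2.imwrite('pics/c.png',np.hstack([cv2.resize(d['frame'][110:310,180:430],(400,320)),cv2.resize(w['frame'][200:400,320:570],(400,320))])[:,:,::-1])
```

```text
(no output)
```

View pics/c.png

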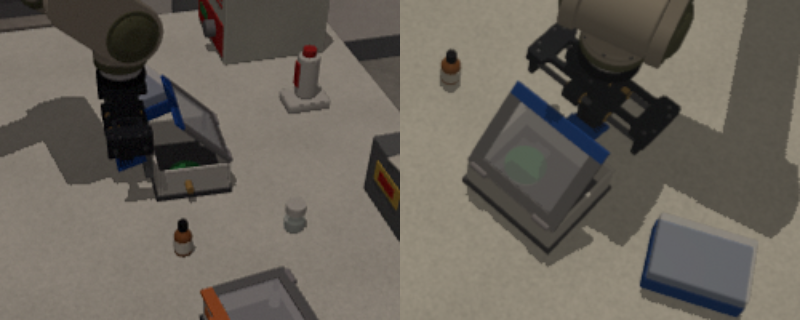

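The lid has popped up: its blue band is at about (172,100) in the left crop and stands steeply, clear of the gripper. Now I'll back off, up and away, and measure the lid edge.

Request:
{"method": "send_rows", "body": {
  "targets": [
    {"x": -2,"y": 0,"z": 10,"yaw": 0,"jaw": 0},
    {"x": -10,"y": 0,"z": 20,"yaw": 0,"jaw": 0},
    {"x": -15,"y": 1,"z": 20,"yaw": 0,"jaw": 0},
    {"x": 0,"y": 0,"z": 25,"yaw": 0,"jaw": 0},
    {"x": 0,"y": 0,"z": 20,"yaw": 0,"jaw": 0},
    {"x": 0,"y": 0,"z": 2,"yaw": 0,"jaw": 0},
    {"x": 0,"y": 0,"z": 0,"yaw": 0,"jaw": 0},
    {"x": 0,"y": 0,"z": 0,"yaw": 0,"jaw": 0}
  ]
}}

```text
time: 4.5
position: [0.3866, 0.1989, 0.1388]
tcp_rot: [-0.001, 0.038, 0.999, -0.0]
ft_force: [-0.5, 0.0, -0.8]
opening: 0.0006
grasp_force: 0.0
```

```bash
cat > edge.py <<'E'
from h import *
s=status.state(); print(s['time'],s['position'].round(4),s['ft_force'].round(1))
for cam in('scene','side'):
    d=grab(cam);W=world(d);hsv=cv2.cvtColor(d['frame'],cv2.COLOR_RGB2HSV)
    m=(cv2.inRange(hsv,(95,110,40),(125,255,255))>0)&(d['z_map']>0)&(abs(W[...,0]-.52)<.2)&(abs(W[...,1]-.195)<.1)&(W[...,2]>.075)
    P=W[m]
    if len(P)<5: print(cam,'none');continue
    q=P-[.517,.191,.061]; c,n=np.cos(.075),np.sin(.075); lx=q[:,0]*c-q[:,1]*n
    a=np.arctan2(q[:,2],.06-lx); r=np.hypot(q[:,2],.06-lx)
    print(cam,len(P),P.mean(0).round(3),'ang',np.median(a).round(3),np.percentile(a,[10,90]).round(2),'r',np.percentile(r,[5,95]).round(3))
E
python3 edge.py
```

```text
4.5 [0.3866 0.1989 0.1388] [-0.5  0.  -0.8]
scene 650 [0.514 0.195 0.162] ang 1.006 [0.99 1.02] r [0.11  0.127]
side 115 [0.508 0.181 0.166] ang 0.998 [0.97 1.01] r [0.116 0.129]
```

The lid is at 1.0 rad with its edge at about (510,193,165) mm. I'll come forward and push the edge along the chamber's +x.

Request:
{"method": "send_rows", "body": {
  "targets": [
    {"x": 25,"y": -2,"z": 0,"yaw": 0,"jaw": 0},
    {"x": 25,"y": -2,"z": 0,"yaw": 0,"jaw": 0},
    {"x": 25,"y": -2,"z": 0,"yaw": 0,"jaw": 0},
    {"x": 20,"y": -1.5,"z": 0,"yaw": 0,"jaw": 0},
    {"x": 7,"y": -0.5,"z": 0,"yaw": 0,"jaw": 0},
    {"x": 6,"y": -0.5,"z": 0,"yaw": 0,"jaw": 0},
    {"x": 6,"y": -0.5,"z": 0,"yaw": 0,"jaw": 0},
    {"x": 6,"y": -0.5,"z": 0,"yaw": 0,"jaw": 0},
    {"x": 6,"y": -0.5,"z": 0,"yaw": 0,"jaw": 0}
  ]
}}

```text
time: 5.5
position: [0.513, 0.1891, 0.1399]
tcp_rot: [-0.0, 0.037, 0.999, 0.0]
ft_force: [-0.8, -0.3, 0.7]
opening: 0.0002
grasp_force: 0.5
```

```bash
python3 edge.py
```

```text
5.5 [0.513  0.1891 0.1399] [-0.8 -0.3  0.7]
scene 540 [0.534 0.195 0.172] ang 1.192 [1.17 1.21] r [0.11  0.127]
side 22 [0.526 0.127 0.174] ang 1.182 [1.17 1.19] r [0.112 0.129]
```

Pushing well at low force, so I'll continue.

Request:
{"method": "send_rows", "body": {
  "targets": [
    {"x": 6,"y": -0.5,"z": 0,"yaw": 0,"jaw": 0},
    {"x": 6,"y": -0.5,"z": 0,"yaw": 0,"jaw": 0},
    {"x": 6,"y": -0.5,"z": 0,"yaw": 0,"jaw": 0},
    {"x": 6,"y": -0.5,"z": 0,"yaw": 0,"jaw": 0},
    {"x": 6,"y": -0.5,"z": 0,"yaw": 0,"jaw": 0},
    {"x": 6,"y": -0.5,"z": 0,"yaw": 0,"jaw": 0},
    {"x": 6,"y": -0.5,"z": 0,"yaw": 0,"jaw": 0},
    {"x": 6,"y": -0.5,"z": 0,"yaw": 0,"jaw": 0},
    {"x": 6,"y": -0.5,"z": 0,"yaw": 0,"jaw": 0},
    {"x": 6,"y": -0.5,"z": 0,"yaw": 0,"jaw": 0}
  ]
}}

```text
time: 6.6
position: [0.5734, 0.1839, 0.1397]
tcp_rot: [-0.0, 0.038, 0.999, -0.0]
ft_force: [-0.7, -0.0, -0.5]
opening: 0.0004
grasp_force: 0.2
```

Request:
{"method": "send_rows", "body": {
  "targets": [
    {"x": 6,"y": -0.5,"z": 0,"yaw": 0,"jaw": 0},
    {"x": 6,"y": -0.5,"z": 0,"yaw": 0,"jaw": 0},
    {"x": 5,"y": 0,"z": 0,"yaw": 0,"jaw": 0},
    {"x": 0,"y": 0,"z": 0,"yaw": 0,"jaw": 0},
    {"x": 0,"y": 0,"z": 0,"yaw": 0,"jaw": 0}
  ]
}}

```text
time: 7.1
position: [0.59, 0.183, 0.1397]
tcp_rot: [-0.0, 0.038, 0.999, -0.0]
ft_force: [-0.5, -0.6, 0.7]
opening: 0.0004
grasp_force: 0.0
```

```bash
python3 edge.py
```

```text
7.1 [0.59   0.183  0.1397] [-0.5 -0.6  0.7]
scene 266 [0.632 0.189 0.171] ang 2.04 [2.02 2.06] r [0.119 0.126]
side 65 [0.626 0.134 0.164] ang 2.042 [2.03 2.06] r [0.107 0.124]
```

The lid is past upright and sinking to its stop (about 2.04 rad). I'll pull back the way I came, then raise the arm.

Request:
{"method": "send_rows", "body": {
  "targets": [
    {"x": -15,"y": 1,"z": 0,"yaw": 0,"jaw": 0},
    {"x": -25,"y": 2,"z": 0,"yaw": 0,"jaw": 0},
    {"x": -30,"y": 2,"z": 10,"yaw": 0,"jaw": 0},
    {"x": -30,"y": 2,"z": 20,"yaw": 0,"jaw": 0},
    {"x": -30,"y": 2,"z": 25,"yaw": 0,"jaw": 0},
    {"x": -20,"y": 2,"z": 25,"yaw": 0,"jaw": 0},
    {"x": 0,"y": 0,"z": 20,"yaw": 0,"jaw": 0},
    {"x": 0,"y": 0,"z": 0,"yaw": 0,"jaw": 0},
    {"x": 0,"y": 0,"z": 0,"yaw": 0,"jaw": 0},
    {"x": 0,"y": 0,"z": 0,"yaw": 0,"jaw": 0},
    {"x": 0,"y": 0,"z": 0,"yaw": 0,"jaw": 0},
    {"x": 0,"y": 0,"z": 0,"yaw": 0,"jaw": 0}
  ]
}}

```text
time: 8.4
position: [0.44, 0.1939, 0.239]
tcp_rot: [-0.001, 0.038, 0.999, -0.0]
ft_force: [-0.7, -0.1, 0.9]
opening: 0.0003
grasp_force: 0.0
```

```bash
python3 edge.py
python3 - <<'E'
from h import *
cv2.imwrite('pics/d.png',np.hstack([cv2.resize(grab(c)['frame'],(400,300)) for c in('side','scene')])[:,:,::-1])
E
```

```text
8.4 [0.44   0.1939 0.239 ] [-0.7 -0.1  0.9]
scene 305 [0.634 0.189 0.168] ang 2.064 [2.04 2.09] r [0.116 0.126]
side 207 [0.629 0.179 0.164] ang 2.037 [2.02 2.05] r [0.107 0.124]
```

View pics/d.png

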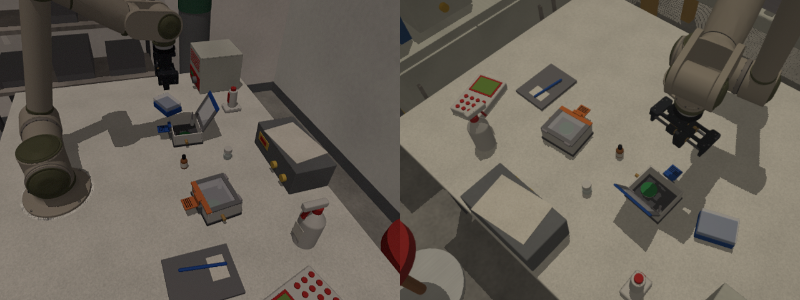

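The blue lid leans back fully open ((208,108) on the left, (630,200) on the right), at rest at its stop to within measurement. The dish is inside, the orange chamber is shut, the bystanders are in place and the gripper is clear. Handing in.

```bash
python3 -c "
from bench import order; print(order.finish_job())"
```

```text
the job is handed in; nothing more can be done
None
```

I pressed the blue tab, the lid popped up and I pushed it over to its stop (about 2.05 rad measured); in the last pictures the orange chamber was shut and nothing else looked moved, and the job is handed in, though no verdict came back.

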